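# Change the workshop suction over to the larger bench port

## Robot

A 7-joint arm with a two-finger parallel gripper is mounted at the origin on the work surface. World frame = base frame: x ahead of the robot, y to its left, z up, the work surface at z = 0. Lengths are in m, angles in rad, forces in N, time in s.
With the tool pointing down it reaches from about 0.4 to 0.875 m from the base axis. Payload 19.3 kg.
Tool frame: the origin (TCP) lies at the very end of the fingers, on their centre line; the grasp point (between the pads) lies 19 mm behind it; z points along the fingers, y is the line along which they close (so a half turn about z gives the same grasp; the last joint's range is limited). The gripper opens to 85 mm and grips with 20 to 120 N. Pads are 22 mm wide; open, the fingers measure 114 mm over their backs; the gripper's body (76 mm by 85 mm) begins 54 mm behind the grasp point. The pads swing forward as they close: fully open they stand 13 mm farther back than shut.
Start: joints at [1.117, 0.521, -0.036, 1.599, 0.021, 1.021, -0.113], TCP at [0.234, -0.58, 0.231] pointing down, gripper open.
Joint ranges: [-2.91, 2.91], [-0.3, 2.13], [-1.5, 1.42], [0.17, 2.43], [-1.26, 4.41], [0.16, 1.93], [-2.52, 2.52]. Speed limits (rad/s): [1.89, 1.89, 2.39, 2.39, 3.01, 3.01, 3.01].

## Interface

Orientations are given as a rotation vector (axis times angle).
In Python, from plant import move_to, movel, movej, grip, dwell, solve_ik, state, snapshot, calibration, PlanningError, job_done gives the robot as it stands. Calls block until the motion is done:
- move_to(position, orientation): joint-space move of the TCP to a pose.
- movel(position, rot=None, vel=0.15): straight line of the TCP; rot=None keeps the orientation; vel is the mean speed in m/s.
- movej(angles): joint-space move.
- grip(opening, squeeze=None): opening from 0.0 (shut) to 1.0 (fully open); squeeze is the grip in N (None keeps the last); returns when the fingers have stopped.
- dwell(seconds).
- solve_ik(position, orientation): joint angles nearest the present ones, or None.
- state(): the state.
- snapshot(name): name is "scene" or "top"; returns (picture, depth): 400x640x3 uint8, red, green, blue; 400x640 float32, m along the optical axis (not along the pixel's ray), 0 where there is no reading.
- calibration(name): a dict with "fx", "fy", "cx", "cy" (pixels), "world_from_camera" (4x4, takes a point from camera to world coordinates). Camera axes: x right, y up, looking along -z (the intrinsics and any distortion apply to the point x, -y, -z); pixel columns grow to the right and rows downward; lengths in m; the calibration is good to about 2 mm. A picture is of the moment at which its call begins. calibration takes no time and is no camera call.
A pose or a line that the arm cannot do raises PlanningError and nothing moves.
- job_done(): hands the job in; it is judged then, once.
The state is a dict: "time": time; "joint_positions": joint angles; "qvel": joint speeds; "effort": joint torques, N m; "tool_pos": TCP position; "tcp_rot": TCP orientation; "ft_force": force on the tool from outside, world axes, zero at the start; "wrist_torque": the same for the moment, N m; "opening": opening from 0.0 (shut) to 1.0 (fully open); "gripper_force": force on a finger pad.
Only numpy, scipy, OpenCV 4.12 (cv2) and the standard library are available. Lean on these libraries where they do the work, as an engineer would, in place of code of your own. Each camera call takes 0.05 s, during which the arm holds its last target. There are 200 camera calls.

## Task

Change the clay-dust suction over to the larger of the two bench ports: first push the lever of the larger shutter round until it lies over the one broad mark on its scale, and only then push the lever of the smaller shutter round until it is fully closed against its stop. Push the upright posts gently with the outside of the fingers, without gripping them, let go, and leave everything else on the bench where it stands.

Things in the scene. Friction and masses are not known exactly. Their poses are not given: they have to be found in the camera images.
- large_damper: Off-white round flange 216 mm across, 12 mm thick, bolted to the bench: the larger of two suction shutters. Origin: centre of its underside. Angles counter-clockwise from its x axis: scale from 135 deg (closed) to 225 deg (open), seven black marks 15 deg apart, the broad one at 195. A stop block just outside each end, 102 mm from the axis, reaches 30 mm above the bench.
- large_lever (a joint): Angle of the larger shutter's lever, rad: 0 = closed, at its stop; 1.571 = open; grows counter-clockwise from above. The broad mark is at 1.047. A steel bar 7 mm wide, its top 30 mm above the bench, reaches out over the scale to an upright post. Turns about the flange's axis with steady friction (about 2 N at the post), no spring, stays where left.
- large_post (a point): Point on the axis of the larger lever's upright post, 52 mm above the bench, 122 mm from the shutter's axis (beyond the flange's edge). Steel pin 12 mm in diameter, 24 to 74 mm above the bench, with a black ball 16 mm in diameter on top (up to 84 mm). It is pushed sideways along its arc.
- large_mark (a point): Middle of the broad black mark on the larger shutter's flange, 12 mm above the bench, 89 mm from the axis. The mark is 32 mm long (radially) and 12 mm wide, so it shows equally on both sides of the 7 mm bar when the lever is set.
- small_damper: Off-white round flange 156 mm across, 12 mm thick, bolted to the bench: the smaller of two suction shutters. Origin: centre of its underside. Angles counter-clockwise from its x axis: scale from 135 deg (closed) to 225 deg (open), seven black marks 15 deg apart, the broad one at 195. A stop block just outside each end, 72 mm from the axis, reaches 30 mm above the bench.
- small_lever (a joint): Angle of the smaller shutter's lever, rad: 0 = closed, at its stop; 1.571 = open; grows counter-clockwise from above. Its scale is like the larger one's. A steel bar 7 mm wide, its top 30 mm above the bench, reaches out over the scale to an upright post. Turns about the flange's axis with steady friction (about 2 N at the post), no spring, stays where left.
- small_post (a point): Point on the axis of the smaller lever's upright post, 52 mm above the bench, 90 mm from the shutter's axis (beyond the flange's edge). Steel pin 12 mm in diameter, 24 to 74 mm above the bench, with a black ball 16 mm in diameter on top (up to 84 mm). It is pushed sideways along its arc.
- cup: Bystander: loose terracotta cup, 68 mm across, 70 mm high, standing between the shutters. Origin: centre of its underside.
- brush: Bystander: loose brush 180 mm long lying between the shutters on the robot's side, handle towards the robot. Origin: underside, about mid-length; x axis along it.
- glaze_jar: Bystander: loose glass jar with white cap, 56 mm across, 75 mm high, beyond the shutters. Origin: centre of its underside.
- tub: Bystander: loose clear plastic tub with white lid, 100 mm across, 85 mm high, beyond the shutters. Origin: centre of its underside.
- bowl: Bystander: loose white bowl, 110 mm across, 45 mm high, beyond the shutters in the middle. Origin: centre of its underside.
- mould: Bystander: loose plaster mould block 110 x 75 x 50 mm, on the robot's left. Origin: centre of its underside.
- spatula: Bystander: loose spatula 200 mm long lying on the robot's right. Origin: underside, about mid-length; x axis along it.
Not all that is in view belongs to the job. Leave any red look-alike of the small_damper alone.

How it is judged:
By the outcome, as a careful person would: the job done as asked, in the order asked, and still so for the second after the job is handed in, with the robot touching nothing.
It also fails if it takes over 51 s, if anything falls off the work surface, if the arm or the gripper's body presses on something with over 40 N, if the wrist force passes 120 N, or if a joint passes its speed limit or range.

## Working session

There is one attempt and no reset: what is moved stays moved. The work goes in short steps, each a Python script; the robot and the scene stay as the last script left them, time stands still between calls to the robot, and variables do not carry over. Pictures are saved under pics/ and viewed, at most 10 in all, crops included, and the job is handed in when it is done.

```bash
mkdir -p pics; ls; python3 - <<'E'
from plant import *
import cv2,numpy as np
for n in("scene","top"):
    p,d=snapshot(n); cv2.imwrite(f"pics/{n}0.png",p[:,:,::-1]); np.savez(f"{n}0.npz",p=p,d=d)
    c=calibration(n); print(n,{k:np.round(v,4).tolist() for k,v in c.items()}, d.min(),d.max())
print(state()['time'],state()['tcp_rot'],state()['tool_pos'])
E
```

```text
pics
scene {'fx': 510.6115, 'fy': 510.6115, 'cx': 313.8715, 'cy': 206.1008, 'world_from_camera': [[0.729, -0.5243, 0.4402, 1.1146], [0.6844, 0.5738, -0.4499, -0.6351], [-0.0167, 0.6292, 0.7771, 1.1428], [0.0, 0.0, 0.0, 1.0]]} 0.0 3.5561178
top {'fx': 363.4798, 'fy': 363.4798, 'cx': 319.8474, 'cy': 194.91, 'world_from_camera': [[-0.0269, 0.9855, -0.1677, 0.325], [-0.9991, -0.0318, -0.0266, -0.0166], [-0.0316, 0.1669, 0.9855, 1.1487], [0.0, 0.0, 0.0, 1.0]]} 0.0 2.1002057
0.1 [-3.08297821e+00 -5.98967225e-01  4.16817982e-04] [ 0.233894   -0.57926685  0.2307891 ]
```

View pics/top0.png

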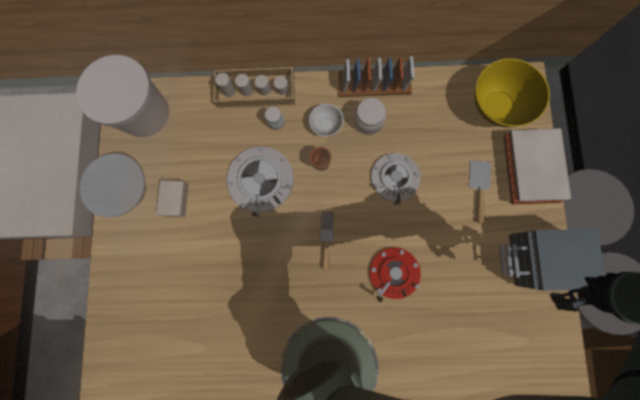

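View pics/scene0.png

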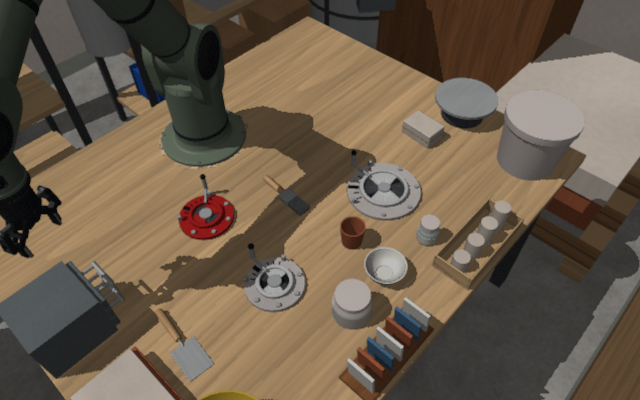

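The top view shows the large flange at about (260,180), the small one at (395,176) and the red decoy at (396,273). Both levers point roughly toward the robot. Next I'll rectify both shutters onto the z = 12 mm plane.

```bash
cat > h.py <<'E'
import numpy as np,cv2
from plant import *
def proj(n,P):
    c=calibration(n);T=np.array(c["world_from_camera"]);P=np.atleast_2d(P)
    q=(P-T[:3,3])@T[:3,:3]
    return np.c_[c["cx"]+c["fx"]*q[:,0]/-q[:,2], c["cy"]-c["fy"]*q[:,1]/-q[:,2]]
def ray(n,uv,z):
    c=calibration(n);T=np.array(c["world_from_camera"]);uv=np.atleast_2d(uv)
    d=np.c_[(uv[:,0]-c["cx"])/c["fx"],-(uv[:,1]-c["cy"])/c["fy"],-np.ones(len(uv))]@T[:3,:3].T
    return T[:3,3]+d*((z-T[2,3])/d[:,2])[:,None]
def rect(n,p,ctr,z,half=.15,size=400):
    # up = +x, left = +y
    w=np.array([[ctr[0]+half,ctr[1]+half,z],[ctr[0]+half,ctr[1]-half,z],[ctr[0]-half,ctr[1]-half,z],[ctr[0]-half,ctr[1]+half,z]])
    H=cv2.getPerspectiveTransform(proj(n,w).astype(np.float32),np.float32([[0,0],[size,0],[size,size],[0,size]]))
    return cv2.warpPerspective(p,H,(size,size),flags=cv2.INTER_CUBIC)
E
python3 - <<'E'
from h import *
rows=[]
for n,g in(("top",[(260,180),(395,176)]),("scene",[(384,190),(275,284)])):
    p=np.load(n+"0.npz")["p"]; hsv=cv2.cvtColor(p,cv2.COLOR_RGB2HSV); r=[]
    for uv in g:
        print(n,uv,ray(n,uv,.012).round(4), p[uv[1]-2:uv[1]+2,uv[0]+20].tolist()[:1])
        c=ray("top",[(260,180),(395,176)][len(r)],.012)[0]
        m=rect(n,p,c,.012); r.append(np.clip(m.astype(float)*1.5,0,255).astype(np.uint8))
    rows.append(np.hstack(r))
cv2.imwrite("pics/rect0.png",cv2.resize(np.vstack(rows)[:,:,::-1],(600,600)))
E
```

```text
top (260, 180) [[0.5732 0.2051 0.012 ]] [[134, 133, 133]]
top (395, 176) [[ 0.5717 -0.2265  0.012 ]] [[110, 108, 107]]
scene (384, 190) [[0.5837 0.2016 0.012 ]] [[99, 100, 99]]
scene (275, 284) [[ 0.5754 -0.2327  0.012 ]] [[77, 73, 72]]
```

View pics/rect0.png

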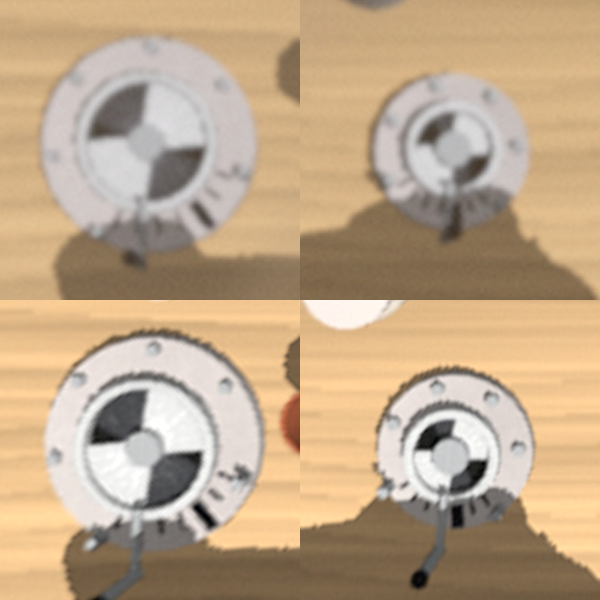

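```bash
cat >> h.py <<'E'
def ball(n,p,ctr,r):
    """darkest blob near the post circle at z=.076, radius r about ctr -> world pt"""
    c=rect(n,cv2.GaussianBlur(p,(3,3),0),ctr,.076,.15,600).max(axis=2)
    v,u=np.mgrid[0:600,0:600]; X=ctr[0]+.15-(v+.5)/2000; Y=ctr[1]+.15-(u+.5)/2000
    rr=np.hypot(X-ctr[0],Y-ctr[1]); ok=(abs(rr-r)<.014)&(X<ctr[0]+.03)
    m=((c<30)&ok).astype(np.uint8)
    k,l,s,ce=cv2.connectedComponentsWithStats(m)
    return [(int(s[i,4]),round(X[int(ce[i][1]),0],4),round(Y[0,int(ce[i][0])],4),round(np.degrees(np.arctan2(Y[0,int(ce[i][0])]-ctr[1],X[int(ce[i][1]),0]-ctr[0]))%360,1)) for i in range(1,k) if s[i,4]>40]
def flange(n,p,g,R):
    """fit flange top rim: unsaturated area in rectified z=.012 view"""
    m=rect(n,p,g,.012,.15,600); s=cv2.cvtColor(m,cv2.COLOR_RGB2HSV)[:,:,1]
    v,u=np.mgrid[0:600,0:600]
    b=((s<50)&(np.hypot(v-300,u-300)<(R+.02)*2000)).astype(np.uint8)
    b=cv2.morphologyEx(b,cv2.MORPH_OPEN,np.ones((25,25)))
    c=max(cv2.findContours(b,0,2)[0],key=cv2.contourArea)
    e=cv2.fitEllipse(cv2.convexHull(c))
    return np.array([g[0]+.15-(e[0][1]+.5)/2000,g[1]+.15-(e[0][0]+.5)/2000]),np.array(e[1])/2
def mark(n,p,ctr,r):
    """broad mark: dark blob on flange ring about radius r"""
    m=rect(n,p,ctr,.012,.15,600).max(axis=2)
    v,u=np.mgrid[0:600,0:600]; X=ctr[0]+.15-(v+.5)/2000; Y=ctr[1]+.15-(u+.5)/2000
    rr=np.hypot(X-ctr[0],Y-ctr[1]); out=[]
    k,l,s,ce=cv2.connectedComponentsWithStats(((m<45)&(abs(rr-r)<.018)).astype(np.uint8))
    for i in range(1,k):
        if s[i,4]>150:
            x,y=X[l==i].mean(),Y[l==i].mean(); out.append((int(s[i,4]),round(np.hypot(x-ctr[0],y-ctr[1]),4),round(np.degrees(np.arctan2(y-ctr[1],x-ctr[0]))%360,1)))
    return out
E
python3 - <<'E'
from h import *
G={"L":((.5732,.2051),.108,.122,.089),"S":((.5717,-.2265),.078,.09,.0625)}
for n in("top","scene"):
    p=np.load(n+"0.npz")["p"]
    for k,(g,R,rp,rm) in G.items():
        c,ax=flange(n,p,g,R); print(n,k,"flange",c.round(4),ax, "ball",ball(n,p,c,rp),"mark",mark(n,p,c,rm))
for uv in((354,153),(250.5,246)): print(ray("scene",uv,.076).round(4))
E
```

```text
top L flange [0.5786 0.2067] [215.30307007 216.91688538] ball [] mark []
top S flange [ 0.5707 -0.2271] [154.58433533 156.69944763] ball [] mark []
scene L flange [0.5807 0.2013] [215.14253235 221.67120361] ball [(640, np.float64(0.4574), np.float64(0.2085), np.float64(176.6))] mark [(780, np.float64(0.0886), np.float64(214.7))]
scene S flange [ 0.5712 -0.2317] [156.56152344 159.10984802] ball [(600, np.float64(0.481), np.float64(-0.2205), np.float64(172.9))] mark [(987, np.float64(0.0657), np.float64(181.9))]
[[0.4601 0.2079 0.076 ]]
[[ 0.4807 -0.2207  0.076 ]]
```

```bash
cat >> h.py <<'E'
from scipy.spatial.transform import Rotation as Ro
C={"L":np.array([.579,.205]),"S":np.array([.571,-.2285])}; RP={"L":.122,"S":.09}
def pose(k,th,off,z):
    """TCP pose with the tool off (m, along e_t) from the post at angle th deg; tool y = e_t"""
    t=np.radians(th); er=np.array([np.cos(t),np.sin(t)]); et=np.array([-er[1],er[0]])
    q=C[k]+RP[k]*er+off*et
    y=np.array([*et,0]); zz=np.array([0,0,-1.]); x=np.cross(y,zz)
    return np.array([*q,z]),Ro.from_matrix(np.c_[x,y,zz]).as_rotvec()
def say():
    s=state(); print(round(s["time"],2),np.round(s["tool_pos"],4),"F",np.round(s["ft_force"],1),flush=True)
def look(k,name=None):
    for n in("scene","top"):
        p,d=snapshot(n)
        print(n,k,"ball",ball(n,p,C[k],RP[k]),"mark",mark(n,p,C[k],{"L":.089,"S":.0625}[k]))
        if name and n=="scene":
            cv2.imwrite(f"pics/{name}.png",np.clip(np.hstack([rect(n,p,C[k],z,.15,400) for z in(.012,.03)])[:,:,::-1]*1.6,0,255).astype(np.uint8))
E
python3 - <<'E'
from h import *
for k,a,o in(("L",170,-.02),("L",216,-.02),("S",180,.03),("S",121,.02)):
    for z in(.2,.042): print(k,a,z,solve_ik(*pose(k,a,o,z)) is not None)
grip(0.0)
move_to(*pose("L",172,-.03,.2)); say()
movel(pose("L",172,-.03,.2)[0]*[1,1,0]+[0,0,.042],vel=.2); say()
for th in(176,180,184,188,192):
    p,r=pose("L",th,-.0205,.042); movel(p,r,vel=.04); say()
look("L","l1")
E
```

```text
L 170 0.2 True
L 170 0.042 True
L 216 0.2 True
L 216 0.042 True
S 180 0.2 True
S 180 0.042 True
S 121 0.2 True
S 121 0.042 True
3.89 [0.4627 0.2511 0.2001] F [-0.1  0.   1. ]
4.83 [0.4629 0.2518 0.0428] F [-0.5 -0.3 -0.1]
5.43 [0.4589 0.234  0.0422] F [-0.5 -1.1  1.3]
5.8 [0.4571 0.2256 0.042 ] F [0.1 0.7 0.5]
6.17 [0.4559 0.217  0.042 ] F [0.5 0.5 0.8]
6.53 [0.4554 0.2084 0.042 ] F [ 0.1  0.1 -0.3]
6.9 [0.4554 0.1997 0.042 ] F [-0.7 -1.  -0.5]
scene L ball [(4556, np.float64(0.4558), np.float64(0.1977), np.float64(183.4))] mark [(765, np.float64(0.0893), np.float64(217.3))]
top L ball [] mark []
```

View pics/l1.png

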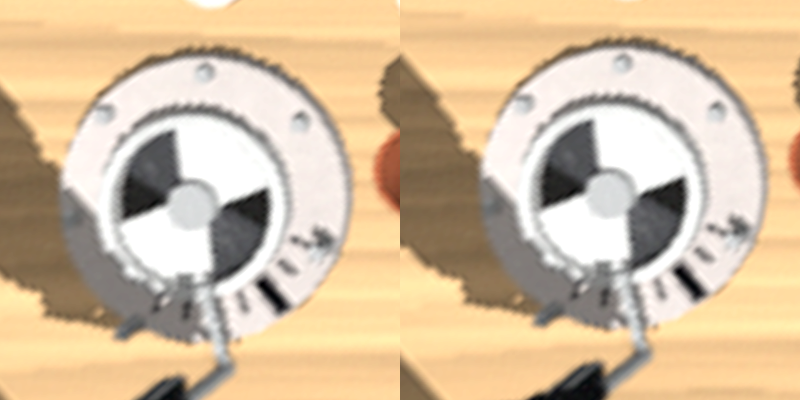

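The pushing works: the bar has moved off its start and now points at about (640,350) in the right panel, and the broad mark is clear at (271,296) in the left panel. I'll continue, then measure at higher zoom.

```bash
cat >> h.py <<'E'
def polar(n,p,k,z,rmin,rmax,a0,a1):
    """rows: radius rmin..rmax (0.5 mm), columns: angle a0..a1 (0.1 deg)"""
    a=np.radians(np.arange(a0,a1,.1)); r=np.arange(rmin,rmax,.0005)
    A,R=np.meshgrid(a,r); P=np.c_[(C[k][0]+R*np.cos(A)).ravel(),(C[k][1]+R*np.sin(A)).ravel(),np.full(A.size,z)]
    uv=proj(n,P).astype(np.float32).reshape(*A.shape,2)
    return cv2.remap(p,uv[...,0],uv[...,1],cv2.INTER_CUBIC)
def pview(k,name,a0,a1):
    """polar strips for both cameras: z=.012 (top) and z=.03 (below)"""
    out=[]
    for n in("scene","top"):
        p,d=snapshot(n); np.savez(f"{n}_{name}.npz",p=p,d=d)
        r=(.06,.125) if k=="L" else (.04,.095)
        for z in(.012,.03): out.append(cv2.resize(polar(n,p,k,z,*r,a0,a1),(800,145)))
    cv2.imwrite(f"pics/{name}.png",np.clip(np.vstack(out)[:,:,::-1]*1.6,0,255).astype(np.uint8))
E
python3 - <<'E'
from h import *
for th in(198,204,209):
    p,r=pose("L",th,-.0205,.042); movel(p,r,vel=.04); say()
pview("L","l2",190,240)
E
```

```text
7.47 [0.4566 0.1869 0.042 ] F [ 0.6 -0.  -0.7]
7.95 [0.4592 0.1742 0.042 ] F [ 0.   0.1 -0.7]
8.37 [0.4623 0.1639 0.042 ] F [-0.9 -0.8 -0.1]
```

View pics/l2.png

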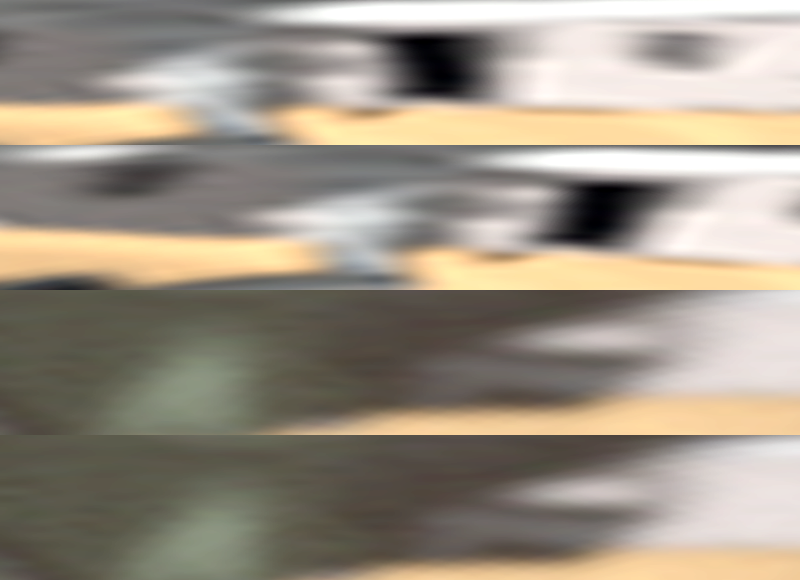

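The scene strips put the mark at about 217.5° (column 440, row 1) and the bar at about 211.7° (column 348, row 2), so roughly 5 to 6° remain. I'll push 4.5° more, back off and inspect.

```bash
python3 - <<'E'
from h import *
p,r=pose("L",213.5,-.0205,.042); movel(p,r,vel=.03); say()
p,r=pose("L",205,-.04,.042); movel(p,vel=.1)
movel(p+[0,0,.16],vel=.25)
q,r=pose("S",190,-.0,.2); 
move_to(q+[0,-.05,0],r); say()
out=[]
for n in("scene","top"):
    p,d=snapshot(n); np.savez(f"{n}_l3.npz",p=p,d=d)
    c=C["L"]-[.07,.055]
    out.append(np.hstack([rect(n,p,c,z,.05,300) for z in(.012,.03)]))
cv2.imwrite("pics/l3.png",np.clip(np.vstack(out)[:,:,::-1]*1.6,0,255).astype(np.uint8))
E
```

```text
8.94 [0.466  0.1548 0.042 ] F [0.6 0.6 0.6]
12.03 [ 0.483  -0.2929  0.1999] F [-0.3 -0.2  0.4]
```

View pics/l3.png

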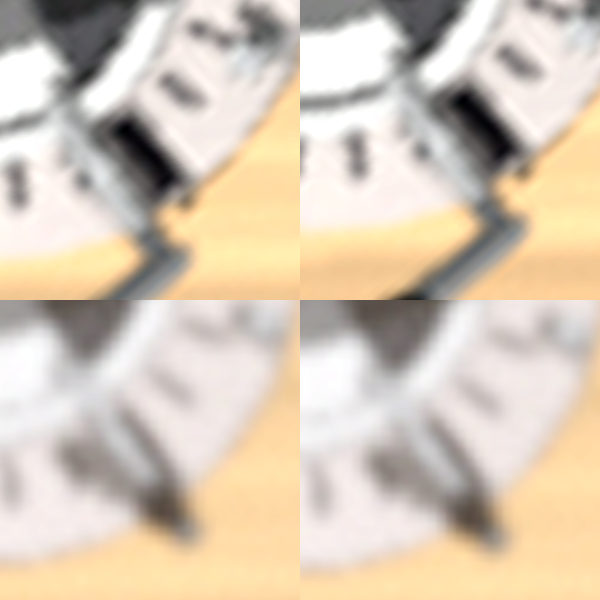

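The bar (right panel, about (405,95)–(490,210)) crosses the mark's measured centre at about (147,152), so it looks nearly set. I'll check that with numeric profiles.

```bash
python3 - <<'E'
from h import *
def prof(f,n,z,r0,r1,a0=205,a1=232):
    p=np.load(f)["p"]; m=polar(n,p,"L",z,r0,r1,a0,a1).max(axis=2).astype(float).mean(0)
    return m.reshape(-1,5).mean(1).round().astype(int)
print("ang",np.arange(205.2,232,.5).round(1).tolist())
print("mark before",prof("scene0.npz","scene",.012,.08,.098).tolist())
print("mark top   ",prof("top0.npz","top",.012,.08,.098).tolist())
print("mark after ",prof("scene_l3.npz","scene",.012,.08,.098).tolist())
print("bar  after ",prof("scene_l3.npz","scene",.03,.08,.098).tolist())
print("top m after",prof("top_l3.npz","top",.012,.08,.098).tolist())
print("top b after",prof("top_l3.npz","top",.03,.08,.098).tolist())
print("bar  after out",prof("scene_l3.npz","scene",.03,.098,.108).tolist())
E
```

```text
ang [205.2, 205.7, 206.2, 206.7, 207.2, 207.7, 208.2, 208.7, 209.2, 209.7, 210.2, 210.7, 211.2, 211.7, 212.2, 212.7, 213.2, 213.7, 214.2, 214.7, 215.2, 215.7, 216.2, 216.7, 217.2, 217.7, 218.2, 218.7, 219.2, 219.7, 220.2, 220.7, 221.2, 221.7, 222.2, 222.7, 223.2, 223.7, 224.2, 224.7, 225.2, 225.7, 226.2, 226.7, 227.2, 227.7, 228.2, 228.7, 229.2, 229.7, 230.2, 230.7, 231.2, 231.7]
mark before [114, 122, 129, 136, 142, 147, 152, 154, 156, 155, 152, 148, 143, 136, 129, 119, 105, 89, 71, 53, 37, 24, 13, 7, 4, 6, 12, 21, 32, 46, 62, 80, 98, 113, 123, 132, 139, 147, 152, 153, 153, 152, 152, 152, 152, 151, 149, 146, 141, 135, 129, 123, 118, 114]
mark top    [126, 129, 132, 134, 135, 136, 136, 135, 135, 133, 130, 126, 122, 116, 110, 102, 94, 85, 77, 69, 63, 58, 55, 55, 56, 60, 66, 74, 83, 92, 100, 108, 114, 120, 125, 129, 132, 134, 135, 135, 135, 135, 135, 135, 134, 134, 133, 131, 129, 128, 126, 125, 124, 123]
mark after  [132, 135, 135, 134, 130, 125, 118, 111, 102, 94, 86, 79, 72, 67, 63, 58, 52, 45, 37, 29, 23, 18, 13, 10, 7, 8, 13, 22, 34, 48, 64, 82, 100, 115, 126, 134, 142, 150, 155, 1
[... 443 characters left out ...]
5, 111, 106, 101, 97, 94, 93, 95, 100, 106, 113, 121, 129, 135, 140, 144, 147, 149, 150, 151, 152, 152, 152, 151, 151, 150, 149, 147, 145, 143, 141, 140, 139, 138]
top b after [103, 103, 102, 101, 100, 99, 99, 98, 98, 99, 100, 103, 106, 109, 113, 117, 120, 122, 124, 123, 122, 118, 113, 107, 102, 97, 95, 96, 98, 104, 111, 119, 126, 133, 139, 143, 146, 149, 150, 151, 152, 152, 151, 150, 149, 147, 145, 142, 139, 136, 134, 133, 133, 134]
bar  after out [171, 171, 171, 170, 170, 169, 168, 168, 167, 167, 165, 163, 161, 159, 155, 151, 145, 139, 134, 128, 124, 122, 121, 120, 115, 109, 102, 95, 88, 83, 81, 80, 77, 73, 70, 67, 63, 59, 55, 51, 48, 46, 42, 39, 39, 44, 54, 67, 81, 98, 116, 131, 141, 150]
```

```bash
python3 - <<'E'
from h import *
for n,f0,thr in(("scene","scene0.npz",45),("top","top0.npz",85)):
    p0=np.load(f0)["p"]; p=np.load(n+"_l3.npz")["p"]
    v,u=np.mgrid[0:600,0:600]
    def blob(img,z,r,th,a):
        g=rect(n,img,C["L"],z,.15,600).max(axis=2).astype(float)
        X=C["L"][0]+.15-(v+.5)/2000;Y=C["L"][1]+.15-(u+.5)/2000
        t=np.radians(a);q=C["L"]+r*np.array([np.cos(t),np.sin(t)])
        w=np.clip(th-g,0,None)*(np.hypot(X-q[0],Y-q[1])<(.02 if z<.05 else .013))
        return np.array([(w*X).sum(),(w*Y).sum()])/w.sum(),(w>0).sum()/4, g.min()
    m,am,_=blob(p0,.012,.089,thr if n=="scene" else 95,217)
    b,ab,_=blob(p,.076,.122,thr if n=="scene" else 70,216)
    d=b-m
    for phi in(215.5,217):
        e=np.radians(phi); print(n,phi,"m",m.round(4),am,"b",b.round(4),ab,"radial",(d@[np.cos(e),np.sin(e)]).round(4),"lat",(d@[-np.sin(e),np.cos(e)]).round(4))
    x=proj(n,[*C["L"]+.122*np.array([np.cos(3.78),np.sin(3.78)]),.076])[0].astype(int); 
    s=p[x[1]-40:x[1]+40,x[0]-50:x[0]+50]; cv2.imwrite(f"pics/l3{n}.png",cv2.resize(s[:,:,::-1],(400,320),interpolation=cv2.INTER_CUBIC))
a=np.hstack([cv2.imread(f"pics/l3{n}.png") for n in("scene","top")]); cv2.imwrite("pics/l3b.png",np.clip(a*1.5,0,255).astype(np.uint8))
E
```

```text
scene 215.5 m [0.5082 0.1511] 193.75 b [0.4806 0.1333] 170.0 radial 0.0328 lat -0.0014
scene 217 m [0.5082 0.1511] 193.75 b [0.4806 0.1333] 170.0 radial 0.0327 lat -0.0023
top 215.5 m [0.5083 0.1525] 295.5 b [0.4807 0.1365] 75.5 radial 0.0318 lat -0.003
top 217 m [0.5083 0.1525] 295.5 b [0.4807 0.1365] 75.5 radial 0.0317 lat -0.0038
```

View pics/l3b.png

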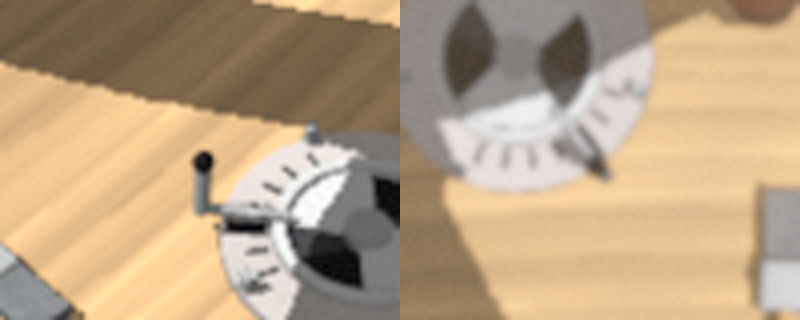

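All estimates agree that the lever is about 1 to 1.5° short. The ball lies 33 mm beyond the mark as it should, with a lateral offset of about −2 to −3 mm. I'll push 1.2° further.

```bash
python3 - <<'E'
from h import *
p,r=pose("L",207,-.035,.042); move_to(p+[0,0,.158],r); movel(p,vel=.2)
p,r=pose("L",210,-.0205,.042); movel(p,r,vel=.1)
p,r=pose("L",214.8,-.0205,.042); movel(p,r,vel=.03); say()
p,r=pose("L",207,-.04,.042); movel(p,vel=.1)
movel(p+[0,0,.158],vel=.25)
q,r=pose("S",180,.05,.2); move_to(q,r); say()
for n in("scene","top"):
    p,d=snapshot(n); np.savez(f"{n}_l4.npz",p=p,d=d)
    p0=np.load(n+"0.npz")["p"]; v,u=np.mgrid[0:600,0:600]
    def blob(img,z,r,th,a):
        g=rect(n,img,C["L"],z,.15,600).max(axis=2).astype(float)
        X=C["L"][0]+.15-(v+.5)/2000;Y=C["L"][1]+.15-(u+.5)/2000
        t=np.radians(a);q=C["L"]+r*np.array([np.cos(t),np.sin(t)])
        w=np.clip(th-g,0,None)*(np.hypot(X-q[0],Y-q[1])<(.02 if z<.05 else .013))
        return np.array([(w*X).sum(),(w*Y).sum()])/w.sum()
    m=blob(p0,.012,.089,45 if n=="scene" else 95,217); b=blob(p,.076,.122,45 if n=="scene" else 70,217); d=b-m;e=np.radians(216.5)
    print(n,m,b,(d@[np.cos(e),np.sin(e)]).round(4),(d@[-np.sin(e),np.cos(e)]).round(4))
def prof(n,z,r0,r1,a0=209,a1=224):
    m=polar(n,np.load(n+"_l4.npz")["p"],"L",z,r0,r1,a0,a1).max(axis=2).astype(float).mean(0); return m.reshape(-1,5).mean(1).round().astype(int).tolist()
print(np.arange(209.2,224,.5).tolist());print(prof("scene",.03,.08,.098));print(prof("top",.03,.08,.098));print(prof("top",.012,.08,.098))
c=C["L"]-[.07,.055]
cv2.imwrite("pics/l4.png",np.clip(np.hstack([rect(n,np.load(n+"_l4.npz")["p"],c,.012,.05,400) for n in("scene","top")])[:,:,::-1]*1.6,0,255).astype(np.uint8))
E
```

```text
15.65 [0.4671 0.1525 0.0421] F [0.8 1.  0.6]
18.65 [ 0.4816 -0.2772  0.1999] F [-0.3  0.2 -0.1]
scene [0.50815779 0.15112111] [0.48211486 0.13169118] 0.0325 0.0001
top [0.50830346 0.15252505] [0.48194912 0.1350072 ] 0.0316 -0.0016
[209.2, 209.7, 210.2, 210.7, 211.2, 211.7, 212.2, 212.7, 213.2, 213.7, 214.2, 214.7, 215.2, 215.7, 216.2, 216.7, 217.2, 217.7, 218.2, 218.7, 219.2, 219.7, 220.2, 220.7, 221.2, 221.7, 222.2, 222.7, 223.2, 223.7]
[155, 152, 148, 143, 137, 131, 125, 120, 117, 115, 116, 119, 122, 125, 127, 128, 129, 129, 126, 121, 113, 103, 94, 83, 72, 64, 59, 56, 52, 46]
[99, 97, 96, 96, 97, 98, 101, 105, 109, 113, 117, 120, 122, 122, 121, 118, 115, 112, 109, 108, 109, 112, 116, 122, 128, 133, 138, 143, 146, 148]
[99, 97, 96, 96, 97, 99, 102, 105, 109, 112, 115, 117, 118, 118, 116, 113, 110, 107, 106, 106, 108, 112, 117, 123, 129, 135, 140, 143, 146, 149]
```

View pics/l4.png

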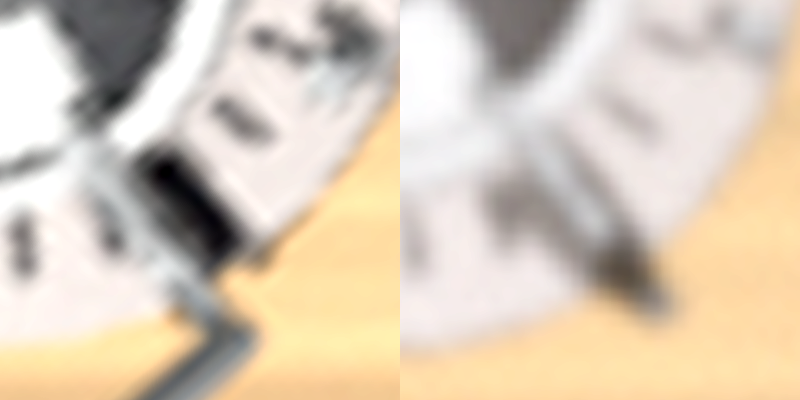

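The left panel shows the bar lying over the mark. The scene view puts the lateral offset at 0 and the top view at −1.6 mm (−0.75°), so the large shutter is set. Next is the small shutter, pushed clockwise to its stop with a force check.

```bash
python3 - <<'E'
from h import *
p,r=pose("S",182,.035,.042); movel(p+[0,0,.158],r,vel=.2); movel(p,vel=.2); say()
def ft(th):
    t=np.radians(th); f=[]
    for _ in range(4): f.append(state()["ft_force"]); dwell(.02)
    f=np.mean(f,0); return f[0]*-np.sin(t)+f[1]*np.cos(t)
for th in list(range(176,134,-6))+list(np.arange(134,112,-1.)):
    p,r=pose("S",th,.0205,.042); movel(p,r,vel=.05 if th>134 else .03)
    f=ft(th); print(th,round(f,2),end="; ")
    if th<=134 and f>7: break
say()
p,r=pose("S",th+8,.04,.042); movel(p,vel=.08); movel(p+[0,0,.158],vel=.25)
move_to([.35,-.45,.25],r); say()
look("S"); 
p,d=snapshot("scene"); np.savez("s1.npz",p=p); cv2.imwrite("pics/s1.png",cv2.resize(p[130:330,180:460,::-1],(784,560),interpolation=cv2.INTER_CUBIC))
E
```

```text
19.94 [ 0.4826 -0.2671  0.0429] F [-0.6  0.4 -0.5]
176 0.24; 170 -0.13; 164 -0.09; 158 0.1; 152 0.4; 146 0.33; 140 -0.02; 134.0 0.12; 133.0 1.23; 132.0 0.69; 131.0 0.84; 130.0 0.87; 129.0 0.53; 128.0 0.22; 127.0 0.33; 126.0 5.11; 125.0 11.87; 26.48 [ 0.5013 -0.1675  0.042 ] F [-10.2  -7.4   6.8]
28.95 [ 0.351  -0.4489  0.2493] F [0.3 0.3 0.3]
scene S ball [(370, np.float64(0.5212), np.float64(-0.1552), np.float64(124.2))] mark [(968, np.float64(0.0656), np.float64(184.7))]
top S ball [] mark []
```

View pics/s1.png

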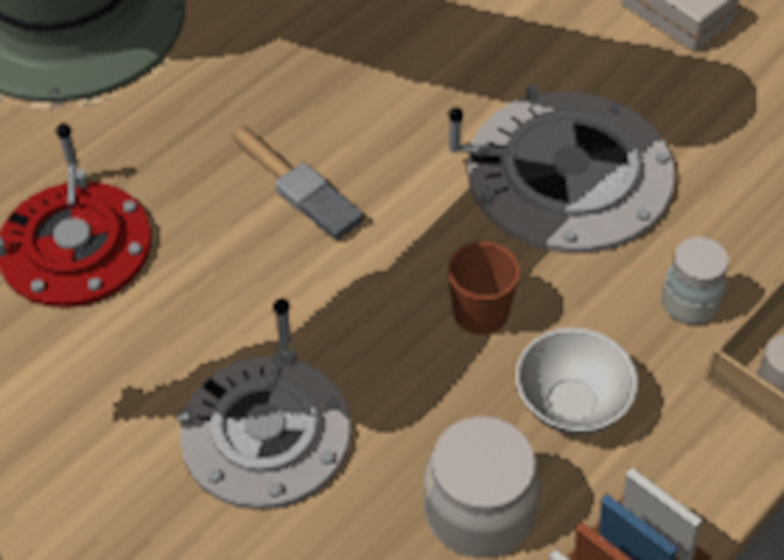

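The picture shows the small lever at its closed stop (post at (283,325)), all scale marks clear of it. Contact force rose to 12 N at about 125°, where the stop should be. The large bar still lies over its broad mark at (485,158), and the bystanders are where they were.

```bash
python3 -c "
from plant import *
print(job_done())"
```

```text
the job is handed in; nothing more can be done
None
```

I set the larger shutter's lever over its broad mark (within about 1° by the cameras), then closed the smaller one against its stop, and handed the job in after about 29 s of robot time with nothing else seen to have moved; no verdict was returned.

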